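Take the tambourine off its hook and set it in its stand

TASK

Take the tambourine down from its deep hook on the rack: lift it until its rim is clear of the upturned tip, then draw it off without wrenching the rack. Set it gently in the empty tambourine stand, its lower rim on the two seat rods behind both front lips, and lean it back until it rests on the stand's rest bar, then let go. Leave the triangle hanging on its hook and the other instruments where they lie, and do not drop the tambourine.

Things in the scene. Friction and masses are not known exactly. Their poses are not given: they have to be found in the camera images.
- tambourine: headless tambourine: pale wooden hoop, open right through, 180 mm outside, 162 mm inside (wall 9 mm), 42 mm deep along its axis, five pairs of steel jingles in the wall. 0.2 to 0.4 kg. Origin at the hoop's centre, x along its axis. Hangs upright by the inside of its top on one rack hook, x pointing from tip to crossbar. Its flat end faces can be pinched from above beside the hook.
- rack: fixed chrome rack. Origin on the table under its post, z up. Base plate 160 x 260 x 8 mm, middle at rack x -10 mm. Crossbar 22 mm thick, 290 mm long, along rack y, axis 240 mm high. Two J-hooks of 8 mm rod reach from it along rack -x (roughly to the robot) at y = +100 and -100 mm. One holds the tambourine, the other the triangle (which is which varies).
- hook_left (a point): on top of the saddle of the hook at rack y = +100 mm, at its middle, 226 mm above the table, rack x -85 mm (axes as the rack's). The level saddle runs 27 mm either way along x; towards the crossbar it then rises 18 mm. The tambourine or triangle starts centred here within 10 mm. 53 mm are free behind a centred hoop to the crossbar; black hook clamps with wing bolts on the bar reach 279 mm height.
- hook_right (a point): the same point on the hook at rack y = -100 mm
- tip_left (a point): top of the 12 mm thick black cap on the upright tip of the hook at rack y = +100 mm: 38 mm above the saddle, 264 mm above the table, rack x -120 mm
- tip_right (a point): the same point on the hook at rack y = -100 mm
- triangle: steel triangle, sides 150 mm, 9 mm rod, hanging by its top corner on the other hook. Origin where it bears on the hook's saddle. To be left there.
- stand: fixed, empty stand: easel of 10 mm dark steel rod. Origin on table under a seated hoop's centre; front is its -x (roughly to the robot), z up. Two bent rods at stand y +45 and -45 mm each make a lip, a seat and a back. Seat axis from (x -66, z 50) mm in front down to (x -4, z 27) mm at the rear. 56 mm are free between lip and back along the seat, more higher up. All within x -90..115, y +-97 mm.
- lip_left (a point): top of the upright front lip at stand y = +45 mm: 89 mm above the table, at stand x -66 mm (rod 10 mm thick, rubber cap 13 mm)
- lip_right (a point): top of the other lip, at stand y = -45 mm
- stand_rest (a point): middle of the rest bar's axis: horizontal rod along stand y, 10 mm thick, 194 mm long, at stand x 29 mm, 117 mm above the table; a seated hoop leans on it
- stand_home (a point): where the hoop's centre comes to lie when seated fully back: 115 mm above the table over the stand's origin. Axes: x along the seated hoop's axis (rearward and 20 degrees downward), y as the stand's y, z up the lean (top leaning 20 degrees rearward)
- block_long: medium-brown wood block 190 x 62 x 50 mm on the table, origin under its middle; to be left alone
- block_short: pale wood block 160 x 56 x 45 mm on the table, origin under its middle; to be left alone
- gong: small brass bossed gong lying on the table, 140 mm across, 27 mm high, origin under its middle; to be left alone
- cymbal: small reddish bronze cymbal lying on the table, 100 mm across, 17 mm high, origin under its middle; to be left alone
- cowbell: dark steel cowbell lying on its side, 140 mm long with its loop, 60 mm wide, 45 mm high, origin under its middle; to be left alone
There are look-alikes about, which are no part of the job. Leave any pink look-alike of the stand alone. Of the things that look like the tambourine, the larger one is meant.

How it is judged (in metres and radians):
On the way:
1. the tambourine is off its hook and carried clear of the rack and the stand (distance of tambourine from where it was at the start of the episode above 0.1 m and contact force between tambourine and rack below 0.05 N and contact force between tambourine and stand below 0.05 N), for 0.2 s.
At the end, for the whole second after the job is handed in: The tambourine rests released and still in the stand, behind both lips and against the rest bar: centre within 15 mm of its seated place, axis within 0.20 rad of the seated direction. The triangle's hanging point is within 30 mm of where it was (distance between tambourine and stand_home below 0.015 m and angle between the x axis of tambourine and the x axis of stand_home, either way round below 0.2 rad and contact force between tambourine and stand above 0.5 N and linear speed of tambourine below 0.02 m/s and angular speed of tambourine below 0.15 rad/s and distance of triangle from where it was at the start of the episode below 0.03 m); the robot touches nothing.
It fails at once if the rack is wrenched: the tambourine pulls on or strikes it with more than 30 N (contact force between tambourine and rack above 30 N).
It fails at once if the tambourine is banged or forced into the stand with more than 45 N (contact force between tambourine and stand above 45 N).
It fails at once if the tambourine is dropped: its centre comes lower than 95 mm above the table (height (world z) of tambourine below 0.095 m).
It fails at once if the triangle is shifted 50 mm or comes off its hook (distance of triangle from where it was at the start of the episode above 0.05 m).
It fails at once if another instrument is shifted by more than 30 mm (distance of any of block_long, block_short, gong, cymbal, cowbell from where it was at the start of the episode above 0.03 m).
It also fails if it takes over 45 s, if anything falls off the work surface, if the arm or the gripper's body presses on something with over 40 N, if the wrist force passes 120 N, or if a joint passes its speed limit or range.

ROBOT

A 6-joint arm with a two-finger parallel gripper is mounted at the origin on the work surface. World frame = base frame: x ahead of the robot, y to its left, z up, the work surface at z = 0. Lengths are in mm, angles in rad, forces in N, time in s.
With the tool pointing down it reaches from about 275 to 825 mm from the base axis. Payload 4.9 kg.
Tool frame: the origin (TCP) lies at the very end of the fingers, on their centre line; the grasp point (between the pads) lies 19 mm behind it; z points along the fingers, y is the direction in which the jaws open and shut (so a half turn about z gives the same grasp; the last joint's range is limited). The gripper opens to 85 mm and grips with 20 to 120 N. Pads are 22 mm wide; open, the fingers measure 114 mm over their backs; the gripper's body (76 mm by 85 mm) begins 54 mm behind the grasp point. The pads swing forward as they close: fully open they stand 13 mm farther back than shut.
Start: joints at [-1.246, 0.326, -0.193, 1.052, 0, 1.437], TCP at [243.594, -493.133, 231.281] pointing down, gripper open.
Joint ranges: [-2.65, 2.65], [-0.97, 1.79], [-1.3, 1.35], [-1.93, 2.1], [-1.47, 1.37], [-3.14, 3.14]. Speed limits (rad/s): [2.57, 2.57, 3.14, 3.14, 3.14, 3.14].

INTERFACE

Orientations are given as [roll, pitch, yaw] about the fixed x, y, z axes, in that order (R = Rz(yaw) Ry(pitch) Rx(roll)).
In Python, from bench import bot, solve_ik, imaging gives the robot as it stands. Calls block until the motion is done:
- bot.move_ptp(position, orientation): joint-space move of the TCP to a pose.
- bot.movel(position, rot=None, max_speed=150, threshold=None): straight line of the TCP; rot=None keeps the orientation; max_speed is the mean speed in mm/s. With threshold (N) it stops when the force on the tool has changed by that much, and returns True; else False.
- bot.move_j(angles): joint-space move.
- bot.grip(opening, effort=None): opening from 0.0 (shut) to 1.0 (fully open); effort is the grip in N (None keeps the last); returns when the fingers have stopped.
- bot.dwell(seconds).
- solve_ik(position, orientation): joint angles nearest the present ones, or None.
- bot.get_state(): the state.
- imaging.capture(name): name is "scene" or "top" or "wrist"; returns the picture (480x640x3 uint8, blue, green, red); there is no depth.
- imaging.camera_model(name): a dict with "K" (3x3 intrinsics, pixels), "k1" (the pictures are not rectified: a ray, as slopes to the right and down, at radius r is drawn at 1 + k1 r^2 times it, then the intrinsics apply), "position" and "rotation" of the camera in the world. Camera axes: x right, y up, looking along -z (the intrinsics and any distortion apply to the point x, -y, -z); pixel columns grow to the right and rows downward; lengths in mm; the calibration is good to about 2 mm. A picture is of the moment at which its call begins: read the wrist's pose just before it. camera_model takes no time and is no camera call; for the wrist camera it gives the pose at the moment of the call.
A pose or a line that the arm cannot do raises bot.IKError and nothing moves.
- bot.sign_off(): hands the job in, once; it reports no verdict.
The state is a dict: "t": time; "qpos": joint angles; "joint_velocities": joint speeds; "effort": joint torques, N m; "tcp_pos": TCP position; "orientation": TCP orientation; "contact_force": force on the tool from outside, world axes, zero at the start; "wrist_torque": the same for the moment, N m; "opening": opening from 0.0 (shut) to 1.0 (fully open).
Only numpy, scipy, OpenCV 4.12 (cv2) and the standard library are available. Lean on these libraries where they do the work, as an engineer would, in place of code of your own. Each camera call takes 0.05 s, during which the arm holds its last target. There are 200 camera calls.

## Working session

There is one attempt and no reset: what is moved stays moved. The work goes in short steps, each a Python script; the robot and the scene stay as the last script left them, time stands still between calls to the robot, and variables do not carry over. Pictures are saved under pics/ and viewed, about 8 in all and at most 12, crops included, and the job is handed in when it is done.

```bash
mkdir -p pics; ls; python3 - <<'E'
from bench import bot, imaging
import cv2
for n in ("scene","top"):
    cv2.imwrite(f"pics/{n}0.png",imaging.capture(n)); m=imaging.camera_model(n); print(n,m)
print(bot.get_state())
E
```

```text
pics
scene {'K': array([[508.10102186,   0.        , 324.43793666],
       [  0.        , 508.10102186, 242.38265525],
       [  0.        ,   0.        ,   1.        ]]), 'k1': -0.03648474098497441, 'position': array([1620.29558562,   13.08073479,  929.55357055]), 'rotation': array([0.95529559, 0.02393523, 1.52777208])}
top {'K': array([[571.14881143,   0.        , 308.34448657],
       [  0.        , 571.14881143, 230.62873404],
       [  0.        ,   0.        ,   1.        ]]), 'k1': 0.0023003615302966164, 'position': array([ 291.35410948,   44.05082301, 1696.30433469]), 'rotation': array([ 0.1493313 ,  0.00440553, -1.54856651])}
{'t': 0.1, 'qpos': array([-1.24618105e+00,  3.26870635e-01, -1.93427342e-01,  1.05201413e+00,
        1.77502390e-05,  1.43658459e+00]), 'joint_velocities': array([ 8.07327525e-05, -2.33693308e-03,  1.70102962e-03, -1.54003591e-03,
        1.29119240e-04,  7.17241363e-04]), 'effort': array([ 1.87725316e-03, -4.44238865e+01,  2.63037819e+01,  7.89467362e-03,
        2.90819315e-06, -4.14029898e-06]), 'tcp_pos': array([ 243.44333874, -492.63716414,  230.60113056]), 'orientation': array([-3.14009288e+00, -2.20415747e-04,  4.58826834e-01]), 'contact_force': array([ 0.09295876, -0.20316445,  0.27401055]), 'wrist_torque': array([ 0.00866757, -0.00369043,  0.01418634]), 'opening': 1.0019062443341837}
```

View pics/scene0.png

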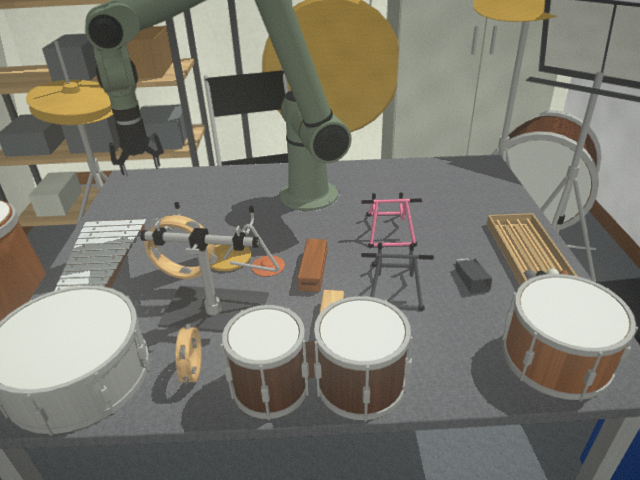

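View pics/top0.png

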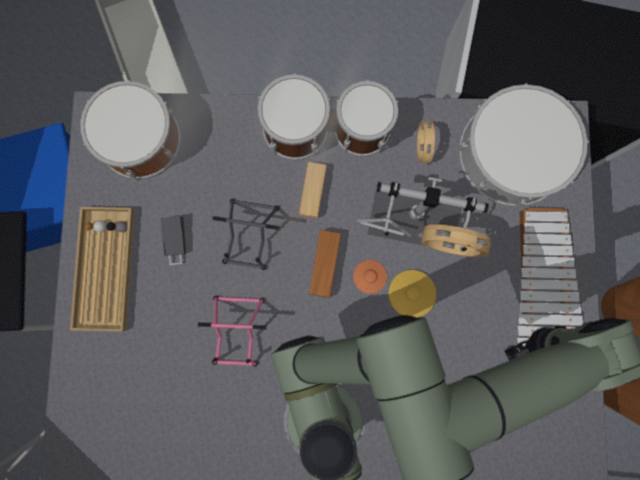

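```bash
python3 - <<'E'
import cv2,numpy as np
t=cv2.imread("pics/top0.png");s=cv2.imread("pics/scene0.png")
def c(im,x,y):
    o=cv2.resize(im[y:y+100,x:x+133],(400,300),interpolation=cv2.INTER_CUBIC)
    for k in range(0,133,20): cv2.putText(o,str(x+k),(k*3,8),0,.3,(0,255,255))
    for k in range(0,100,20): cv2.putText(o,str(y+k),(0,k*3+4),0,.3,(0,255,255))
    return cv2.convertScaleAbs(o,alpha=1.3)
cv2.imwrite("pics/m1.png",np.vstack([np.hstack([c(t,362,165),c(t,190,185)]),np.hstack([c(s,140,195),c(s,345,225)])]))
E
```

```text
(no output)
```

View pics/m1.png

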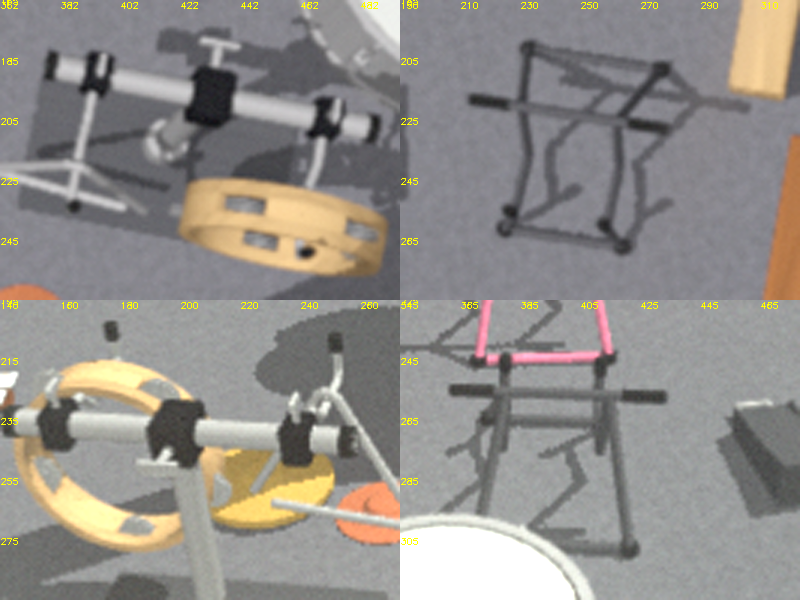

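```bash
cat > h.py <<'E'
import numpy as np
from scipy.spatial.transform import Rotation as R
from scipy.optimize import least_squares
def ray(m,uv):
    K=m["K"]; d=np.array([(uv[0]-K[0,2])/K[0,0],(uv[1]-K[1,2])/K[1,1]]); s=d.copy()
    for _ in range(20): s=d/(1+m["k1"]*(s@s))
    v=R.from_euler("xyz",m["rotation"]).apply([s[0],-s[1],-1]); return np.array(m["position"]),v/np.linalg.norm(v)
def onz(m,uv,z):
    o,v=ray(m,uv); return o+v*(z-o[2])/v[2]
def tri(rays):
    A=sum(np.eye(3)-np.outer(v,v) for o,v in rays); b=sum((np.eye(3)-np.outer(v,v))@o for o,v in rays)
    p=np.linalg.solve(A,b); return p,[np.linalg.norm(np.cross(p-o,v)) for o,v in rays]
def proj(m,P):
    c=R.from_euler("xyz",m["rotation"]).inv().apply(np.atleast_2d(P)-m["position"]); s=np.c_[c[:,0],-c[:,1]]/-c[:,2:]
    s=s*(1+m["k1"]*(s**2).sum(1,keepdims=True)); return s*[m["K"][0,0],m["K"][1,1]]+m["K"][:2,2]
E
python3 - <<'E'
from h import *
from bench import imaging
np.set_printoptions(precision=1,suppress=True)
T=imaging.camera_model("top");S=imaging.camera_model("scene")
for n,t,s,z in [("tipL",(386.7,233.5),(251.7,209.3),257),("tipR",(464,249),(177,205.3),257),("barL",(379.3,187),None,240),("barR",(486.7,207.7),None,240),
 ("restL",(213.3,218),(434,257.3),117),("restR",(279,227.7),(361.7,255),117),("lipL",(226.7,255),None,86),("lipR",(258.3,260),None,86)]:
    print(n,onz(T,t,z),onz(S,s,z) if s else "",tri([ray(T,t),ray(S,s)]) if s else "")
E
```

```text
tipL [ 504.6 -144.3  257. ] [ 509.2 -140.5  257. ] (array([ 504.9, -142.9,  254.6]), [np.float64(1.7435264344782058), np.float64(1.743526434478181)])
tipR [ 469.2 -340.   257. ] [ 472.7 -337.7  257. ] (array([ 469.3, -339.6,  255.1]), [np.float64(0.8631129606069002), np.float64(0.8631129606068045)])
barL [ 629.2 -127.   240. ]  
barR [ 580.3 -405.2  240. ]  
restL [558.8 323.9 117. ] [561.6 329.  117. ] (array([559.6, 326.9, 115.3]), [np.float64(2.676768053762666), np.float64(2.6767680537627263)])
restR [535.3 138.6 117. ] [537.  139.8 117. ] (array([535.5, 139.3, 115.8]), [np.float64(0.6738576180858789), np.float64(0.6738576180858764)])
lipL [458.6 286.4  86. ]  
lipR [446.3 196.3  86. ]
```

```bash
python3 - <<'E'
from h import *
from bench import bot,imaging,solve_ik
import cv2,json
np.set_printoptions(precision=3,suppress=True)
for k,(p,yaw) in {"rack":((440,-320,400),1.394),"stand":((470,236,400),1.44)}.items():
    for y in (yaw,yaw-np.pi): print(k,y,solve_ik(p,[np.pi,0,y]))
for k,(p,yaw) in {"stand":((470,236,380),1.44),"rack":((440,-320,400),1.394)}.items():
    bot.move_ptp(p,[np.pi,0,yaw]); bot.dwell(.2)
    m=imaging.camera_model("wrist"); im=imaging.capture("wrist"); cv2.imwrite(f"pics/w_{k}.png",im)
    json.dump({a:np.array(b).tolist() for a,b in m.items()},open(f"w_{k}.json","w")); print(m["position"],m["rotation"],bot.get_state()["t"])
a,b=[cv2.imread(f"pics/w_{k}.png") for k in("rack","stand")]
cv2.imwrite("pics/w2.png",cv2.resize(np.hstack([a,b]),(800,300)))
E
```

```text
rack 1.394 [-0.764  0.267  0.15   1.454  0.     0.983]
rack -1.7475926535897932 [-0.764  0.267  0.15   1.454  0.    -2.158]
stand 1.44 [0.325 0.229 0.101 1.442 0.    2.027]
stand -1.7015926535897932 [ 0.325  0.229  0.101  1.442  0.    -1.115]
[477.805 304.805 523.695] [-0.274 -0.    -0.132] 3.0917
[ 450.937 -250.536  543.88 ] [-0.274 -0.    -0.175] 5.35
```

View pics/w2.png

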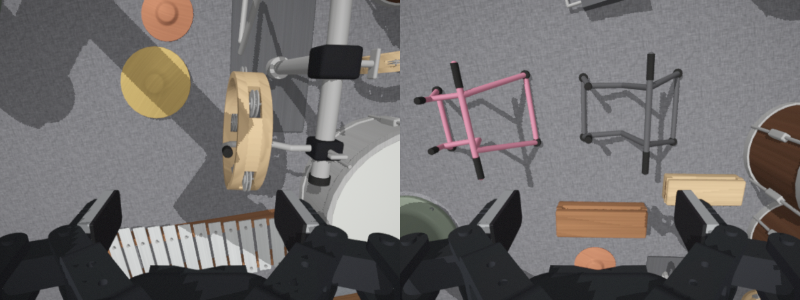

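```bash
python3 - <<'E'
import cv2,numpy as np
def c(f,x,y,w,h,s):
    im=cv2.imread(f)[y:y+h,x:x+w]; o=cv2.resize(im,None,fx=s,fy=s,interpolation=cv2.INTER_CUBIC)
    for k in range(0,w,20): cv2.putText(o,str(x+k),(int(k*s),8),0,.3,(0,255,255)); cv2.line(o,(int(k*s),9),(int(k*s),13),(0,255,255))
    for k in range(0,h,20): cv2.putText(o,str(y+k),(0,int(k*s)+4),0,.3,(0,255,255))
    return o
a=c("pics/w_rack.png",335,95,220,225,1.8); b=c("pics/w_stand.png",270,70,220,225,1.8)
cv2.imwrite("pics/m2.png",np.hstack([a,b])); print(a.shape)
E
```

```text
(405, 396, 3)
```

View pics/m2.png

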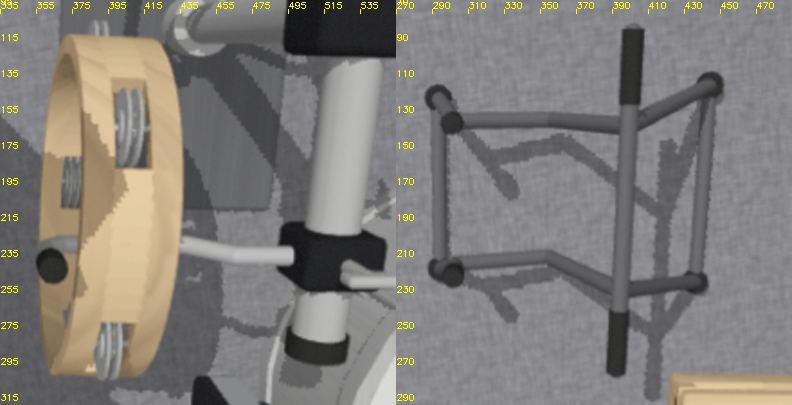

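```bash
python3 - <<'E'
from h import *
import json
from bench import imaging
np.set_printoptions(precision=1,suppress=True)
W={k:{a:np.array(b) for a,b in json.load(open(f"w_{k}.json")).items()} for k in("rack","stand")}
T=imaging.camera_model("top");S=imaging.camera_model("scene"); r=W["rack"]; s=W["stand"]
q=lambda x,y,ox,oy:(x/1.8+ox,y/1.8+oy)
tip=q(52,266,335,95); print("tip",onz(r,tip,264),tri([ray(r,tip),ray(T,(464,249)),ray(S,(177,205.3))]))
for n,(x,y) in dict(rear=(183,200),front=(112,200)).items(): print(n,onz(r,q(x,y,335,95),235))
print("barend",onz(r,q(318,335,335,95),240))
d=lambda x,y:q(x-396,y,270,70)
for n,z,xy in [("restL",117,(632,27)),("restR",117,(616,374)),("lipL",89,(438,97)),("lipR",89,(440,268)),("lipL'",89,(452,122)),("lipR'",89,(453,274)),("footL",89,(711,83)),("footR",89,(696,282))]: print(n,onz(s,d(*xy),z))
print("rest tri",tri([ray(s,d(632,27)),ray(T,(213.3,218)),ray(S,(434,257.3))]),tri([ray(s,d(616,374)),ray(T,(279,227.7)),ray(S,(361.7,255))]))
yaw=-.177;ex=np.array([np.cos(yaw),np.sin(yaw),0]);ey=np.array([-ex[1],ex[0],0])
o=np.array([604.5,-263.5,0])
for X in (-106,-64):
  P=[o+ex*X+ey*(-100+90*np.sin(a))+[0,0,145+90*np.cos(a)] for a in np.radians([-90,-60,-30,0,30,60,90])]
  print((proj(r,P)-[335,95])*1.8)
E
```

```text
tip [ 469.5 -337.2  264. ] (array([ 469.6, -339.6,  255.4]), [np.float64(0.4627207776377745), np.float64(0.8158452208840322), np.float64(0.9984229873075604)])
rear [ 530.  -327.2  235. ]
front [ 500.4 -322.   235. ]
barend [ 582.1 -396.4  240. ]
restL [560.1 327.3 117. ]
restR [535.7 138.3 117. ]
lipL [454.4 305.5  89. ]
lipR [441.3 207.9  89. ]
lipL' [460.3 290.9  89. ]
lipR' [448.4 203.2  89. ]
footL [607.5 293.6  89. ]
footR [592.3 179.2  89. ]
rest tri (array([560. , 327. , 115.5]), [np.float64(0.6107350642983912), np.float64(2.939367533741701), np.float64(2.435803333259865)]) (array([535.7, 138.9, 116.4]), [np.float64(0.7886324250437634), np.float64(0.4465321308197439), np.float64(1.0936727838590699)])
[[ 48.1 363.9]
 [ 58.  377.8]
 [ 69.  342.5]
 [ 76.8 255.3]
 [ 77.  146.4]
 [ 69.5  65.6]
 [ 58.7  39.6]]
[[120.7 363.8]
 [139.2 377.6]
 [159.7 342.4]
 [174.3 255.4]
 [174.5 146.9]
 [160.4  66.3]
 [140.1  40.2]]
```

```bash
cat >> h.py <<'E'
def rz(a): return R.from_euler("z",a)
YR=-.177; EX=rz(YR).apply([1,0,0]); EY=rz(YR).apply([0,1,0]); HC=np.array([506.7,-347.2,145.])
RR=(rz(YR)*R.from_euler("xyz",[np.pi,0,np.pi/2]))
YS=-.131; RH=rz(YS)*R.from_euler("y",np.radians(20)); HOME=np.array([519.2,237.3,115.])
RS=RH*R.from_euler("xyz",[np.pi,0,np.pi/2])
OFF=np.array([0,-28.,58.])   # TCP in hoop frame
eul=lambda r:r.as_euler("xyz")
E
python3 - <<'E'
from h import *
from bench import bot,imaging,solve_ik
import cv2
np.set_printoptions(precision=2,suppress=True)
g=HC+rz(YR).apply(OFF)
for d in ([-8,0,0],[-8,0,120],[-8,0,200]): print(solve_ik(HOME+RH.apply(OFF+d),eul(RS)))
print(g,eul(RR))
bot.grip(0.8,60)
bot.move_ptp(g+[0,0,80],eul(RR))
print(bot.movel(g,max_speed=90,threshold=6))
s=bot.get_state(); print(s["t"],s["tcp_pos"],s["contact_force"])
im=imaging.capture("wrist"); bot.grip(0.3,60)
s=bot.get_state(); print(s["t"],s["tcp_pos"],s["contact_force"],s["opening"])
im2=imaging.capture("wrist"); cv2.imwrite("pics/g.png",cv2.resize(np.hstack([im,im2]),(800,300)))
E
```

```text
[0.19 0.66 0.13 1.38 0.11 1.87]
[0.17 0.69 0.48 1.69 0.1  1.85]
[0.16 0.79 0.84 1.96 0.1  1.84]
[ 501.77 -374.76  203.  ] [-3.14  0.    1.39]
False
7.3333 [ 502.13 -375.1   203.76] [-0.8  -0.55  0.59]
7.7333 [ 501.83 -375.01  203.64] [-2.   -0.09  2.41] 0.4815017774433391
```

View pics/g.png

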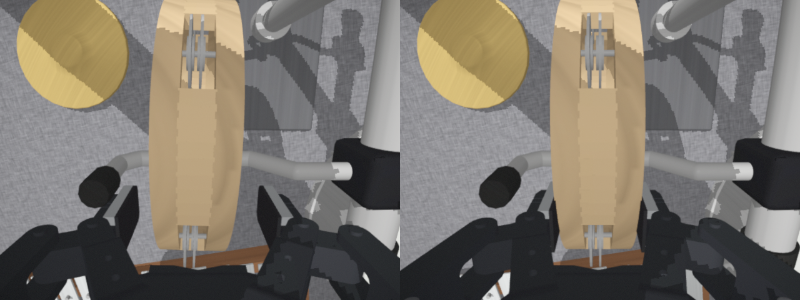

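The hoop is pinched squarely, 41 mm wide and clear of the hook (tip cap at about (500,185) in the right half). Next I lift it, draw it off and carry it.

```bash
python3 - <<'E'
from h import *
from bench import bot,imaging,solve_ik
import cv2,json
np.set_printoptions(precision=2,suppress=True)
def st(n): s=bot.get_state(); print(n,s["t"],s["tcp_pos"],s["contact_force"],s["opening"])
g=np.array([501.8,-375.,203.6])
print(bot.movel(g+[0,0,60],max_speed=60,threshold=15)); st("lift")
print(bot.movel(g+[0,0,60]-EX*130,max_speed=120,threshold=12)); st("off")
bot.movel(g+[0,0,240]-EX*130,max_speed=200); st("up")
bot.movel([385,0,440],rot=eul(RR),max_speed=220)
pre=HOME+RH.apply(OFF+[-7,0,110])
bot.move_ptp(pre,eul(RS)); bot.dwell(.3); st("pre")
m=imaging.camera_model("wrist"); im=imaging.capture("wrist"); cv2.imwrite("pics/pre_w.png",im); sc=imaging.capture("scene"); tp=imaging.capture("top"); cv2.imwrite("pics/pre_t.png",tp)
json.dump({a:np.array(b).tolist() for a,b in m.items()},open("w_pre.json","w"))
o=cv2.resize(sc[150:330,320:480],None,fx=1.65,fy=1.65); o=cv2.resize(o,(267,300))
t=cv2.resize(tp[160:340,160:320],(267,300))
cv2.imwrite("pics/pre.png",np.vstack([np.hstack([cv2.resize(im,(400,300)),o]),np.hstack([t,np.zeros((300,400,3),np.uint8)])]))
E
```

```text
False
lift 8.9417 [ 501.57 -374.78  263.08] [ 0.36  0.01 -3.6 ] 0.47712270889302394
False
off 10.175 [ 374.4  -352.36  263.64] [ 0.57  0.6  -4.48] 0.47844151085331904
up 11.225 [ 373.74 -351.86  442.47] [ 0.11 -0.81 -4.22] 0.48034144871767037
pre 14.5 [566.18 202.27 276.66] [ 0.39  0.52 -4.18] 0.4771252652547973
```

View pics/pre.png

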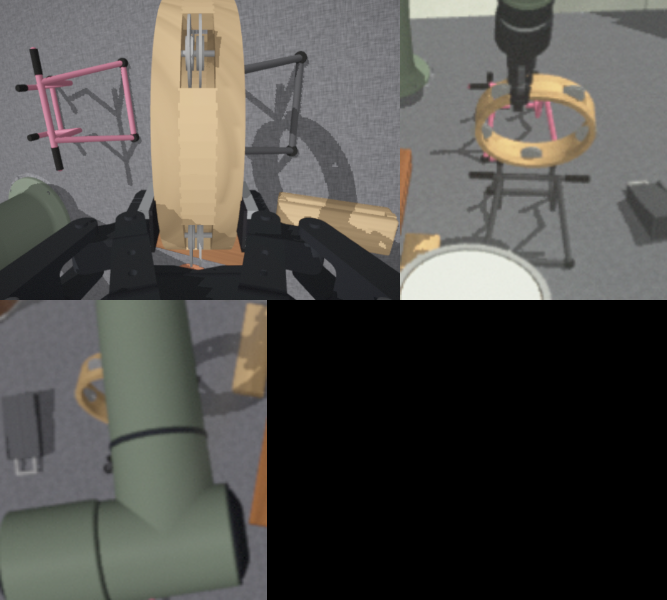

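```bash
python3 - <<'E'
from h import *
from bench import bot,imaging,solve_ik
import cv2
np.set_printoptions(precision=2,suppress=True)
def hoop():
    s=bot.get_state(); r=R.from_euler("xyz",s["orientation"])*RS.inv()*RH
    return RH.inv().apply(s["tcp_pos"]-r.apply(OFF)-HOME),s
def st(n): d,s=hoop(); print(n,s["t"],"hoop-home",d,"F",RH.inv().apply(s["contact_force"]),s["opening"])
at=lambda d:HOME+RH.apply(OFF+d)
st("pre")
print(bot.movel(at([-7,0,25]),max_speed=120,threshold=8)); st("near")
print(bot.movel(at([-7,0,-8]),max_speed=20,threshold=4)); st("seat")
d,_=hoop(); 
print(bot.movel(at([10,d[1],d[2]]),max_speed=15,threshold=4)); st("back")
im=imaging.capture("wrist"); sc=imaging.capture("scene")
o=cv2.resize(sc[150:330,320:480],(400,450))
cv2.imwrite("pics/seat.png",np.hstack([cv2.resize(im,(400,300)),o[:300]]) if 0 else np.hstack([cv2.copyMakeBorder(cv2.resize(im,(400,300)),0,150,0,0,0),o]))
E
```

```text
pre 14.65 hoop-home [ -7.08  -0.21 110.55] F [ 0.42 -0.66 -2.95] 0.4743176911609483
False
near 15.5083 hoop-home [-6.62  0.18 25.84] F [ 1.14 -0.71 -3.92] 0.48011817807891977
True
seat 16.5833 hoop-home [-6.79 -1.16  2.49] F [ 0.07 -2.37  4.54] 0.4762568248449964
True
back 16.9833 hoop-home [-6.21 -1.87  2.2 ] F [-1.29 -2.38  3.76] 0.47919475026291297
```

View pics/seat.png

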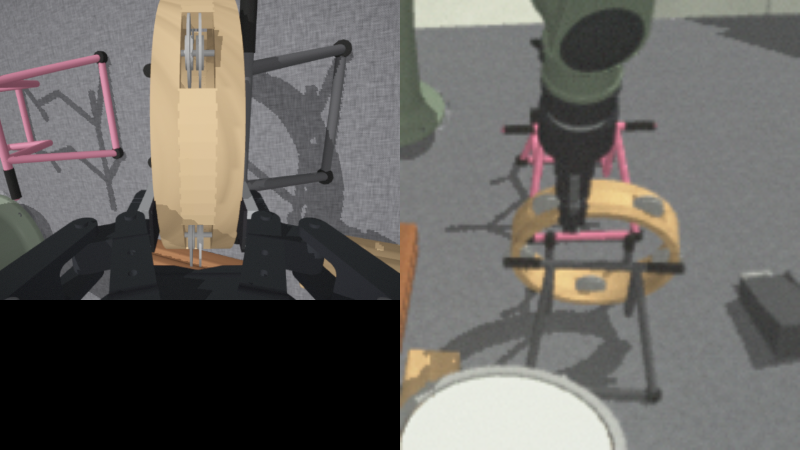

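```bash
python3 - <<'E'
from h import *
from bench import bot
np.set_printoptions(precision=2,suppress=True)
def hoop():
    s=bot.get_state(); r=R.from_euler("xyz",s["orientation"])*RS.inv()*RH
    return RH.inv().apply(s["tcp_pos"]-r.apply(OFF)-HOME),s
def st(n): bot.dwell(.1);d,s=hoop(); print(n,s["t"],"hoop-home",d,"F",RH.inv().apply(s["contact_force"]),"tau",s["wrist_torque"])
at=lambda d:HOME+RH.apply(OFF+d)
d,_=hoop()
bot.movel(at([d[0],0,d[2]+2]),max_speed=15); st("up")
print(bot.movel(at([8,0,d[2]+2]),max_speed=12,threshold=6)); st("back")
d,_=hoop()
print(bot.movel(at([d[0],0,-8]),max_speed=12,threshold=4)); st("down")
E
```

```text
up 17.5333 hoop-home [-6.31 -0.18  3.36] F [ 1.43  0.98 -3.23] tau [-0.16 -0.67 -0.04]
True
back 18.4083 hoop-home [ 1.07 -0.69  2.66] F [-0.28 -0.67  1.2 ] tau [-0.34 -0.21  0.01]
True
down 18.7583 hoop-home [ 1.12 -1.46  2.28] F [-0.02 -2.1   3.9 ] tau [-0.33 -0.2   0.05]
```

```bash
python3 - <<'E'
from h import *
from bench import bot,imaging
import cv2
np.set_printoptions(precision=2,suppress=True)
bot.grip(0.72); bot.dwell(.3)
s=bot.get_state(); print(s["t"],s["opening"],s["contact_force"])
p=s["tcp_pos"]; bot.movel(p+RH.apply([0,0,110]),max_speed=80)
bot.move_ptp([440,190,400],eul(rz(YS)*R.from_euler("xyz",[np.pi,0,np.pi/2]))); bot.dwell(.3)
m=imaging.camera_model("wrist"); im=imaging.capture("wrist"); sc=imaging.capture("scene"); S=imaging.camera_model("scene")
cv2.imwrite("pics/fin_w.png",im); cv2.imwrite("pics/fin_s.png",sc)
# expected seated outline (cyan): front and rear outer rims
a=np.linspace(0,2*np.pi,24,endpoint=False)
for X in(-21,21):
  P=HOME+RH.apply(np.c_[np.full(24,X),90*np.sin(a),90*np.cos(a)])
  for I,M in((im,m),(sc,S)):
    for q in proj(M,P): cv2.circle(I,tuple(int(v) for v in q.round()),1,(255,255,0) if X<0 else (255,0,255),-1)
cv2.imwrite("pics/fin.png",np.hstack([cv2.resize(im,(480,360)),cv2.resize(sc[190:310,340:447],(320,360))])); print(bot.get_state()["t"])
E
```

```text
19.3917 0.7249598775796806 [-0.3  -1.05 -0.4 ]
22.1
```

View pics/fin.png

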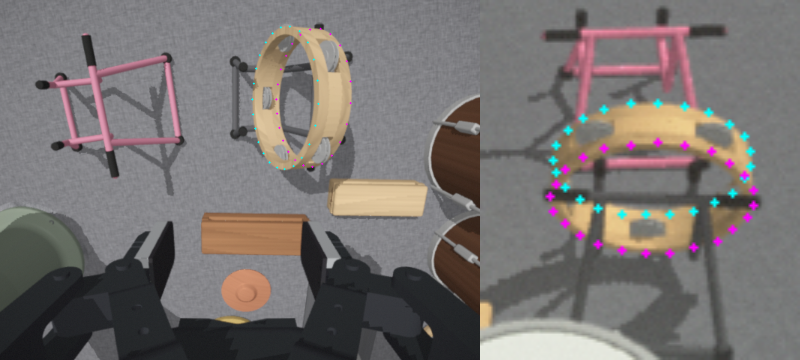

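```bash
python3 - <<'E'
from bench import bot,imaging
import cv2
a=cv2.imread("pics/scene0.png");f=cv2.imread("pics/fin_s.png");b=imaging.capture("scene")
print("triangle patch diff",cv2.absdiff(a,b)[205:275,225:270].mean(),"stand patch change since last",cv2.absdiff(f,b)[190:310,340:447].max())
s=bot.get_state();print(s["t"],s["contact_force"])
bot.sign_off()
E
```

```text
triangle patch diff 11.177566137566137 stand patch change since last 12
22.15 [ 0.15584397 -0.27767627 -0.18568697]
the job is handed in; nothing more can be done
```

```bash
python3 - <<'E'
import cv2,numpy as np
o=[cv2.resize(cv2.imread(f"pics/{n}.png")[190:290,140:280],(400,286)) for n in("scene0","fin_s")]
cv2.imwrite("pics/tri.png",np.hstack(o))
E
```

```text
(no output)
```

View pics/tri.png

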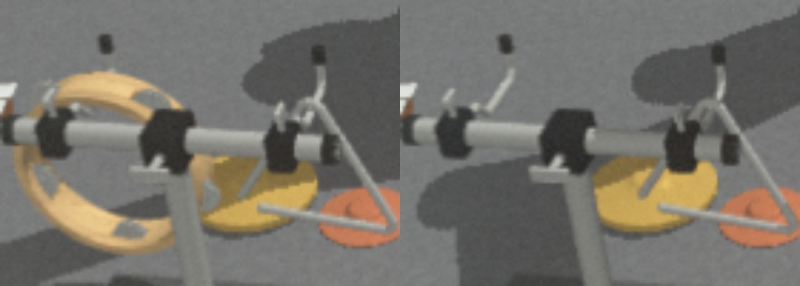

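The tambourine is in the dark stand, released, and I handed the job in at 22 s of the 45 s allowed. No verdict was reported.

**What I did:** I pinched the tambourine by its end faces beside the right hook and lifted it 60 mm. I then drew it 130 mm off the hook, carried it high across to the stand, and lowered it at a 20° lean. The changes in tool force I saw during lifting and seating were small, about 10 N or less.

**Last checks:**
- **Seating:** before release, the robot's pose put the tambourine's centre about 3 mm from its seated place. After release, its expected outline matched both camera views to about 2 mm, with the rim behind both lips. It was not moving between the last two pictures, and the tool force was near zero.
- **Triangle:** a pixel comparison around the triangle showed a mean difference of 11. I looked into that only after handing in: side by side, the pictures show the triangle hanging unmoved, and the difference is from shadows.
- **Other instruments:** the gong and cymbal look unmoved in those pictures. I did not check the blocks or the cowbell separately.

**What disagreed:** the rim met the seat about 2 mm higher than nominal. The first push backwards stopped early on a small force, so I lifted 1–2 mm, moved back and lowered again.

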